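Unlock and lift a slide cassette out of its loading dock

ROBOT

A 7-joint arm with a two-finger parallel gripper is mounted at the origin on a cart in front of the work surface, level with it; the furniture and walls round the work are solid. World frame = base frame: x ahead of the robot, y to its left, z up, the work surface at z = 0. Lengths are in m, angles in rad, forces in N, time in s.
With the tool pointing down it reaches from about 0.425 to 0.825 m from the base axis. Payload 3.6 kg.
Tool frame: the origin (TCP) lies midway between the tips of the shut fingers; the grasp point (between the pads) lies bot.grasp_offset behind it (bot.grasp_offset is the distance from the TCP to the grasp point, in m); x points along the fingers, y is the direction in which the jaws open and shut, and the axes are right-handed (so a half turn about x gives the same grasp; the last joint's range is limited). The gripper opens to 93 mm and grips with 3 to 60 N. Pads are 15 mm wide; open, the fingers measure 128 mm over their backs; the gripper's body (75 mm by 188 mm) begins 65 mm behind the grasp point.
Start: joints at [1.157, 0.615, -0.013, 1.423, 0.008, 1.103, -0.04], TCP at [0.245, -0.602, 0.219] pointing down, gripper open.
Joint ranges: [-3.12, 3.12], [-0.3, 2.06], [-1.34, 1.32], [0.26, 2.42], [-1.36, 4.5], [0.01, 1.98], [-2.84, 2.84]. Speed limits (rad/s): [2.79, 2.79, 3.14, 3.14, 3.14, 3.14, 3.14].

INTERFACE

Orientations are given as a unit quaternion [x, y, z, w].
In Python, from plant import bot gives the robot as it stands. The module is installed in compiled form; this text tells all that it offers.
- The arm moves only by the tool jog_arm, never from a script. Its argument "deltas" is text: rows parted by semicolons, each of 7 numbers parted by spaces: the turn, a rotation vector about the tool's x, y, z in rad, then the shift along the tool's x, y, z in m, then the opening, from -1 (shut) to 1 (fully open). In form: rx ry rz dx dy dz gripper; .... A call has 1 to 5 rows; each row shifts and turns the commanded pose from where the row before left it, along the tool's axes as they then stand; what a row does not reach is not made up. A row lasts 1/8 s, in which the tool goes at most 62.5 mm and 10.7 degrees, less where a joint would pass 70% of its speed; a pose out of reach is approached as far as the arm can. A call is refused whole if a number of a shift passes 0.0625 or a number of a turn 0.188, either way. A call with a gripper value outside its range is refused whole. The fingers move at their own pace and stop on an object; the grip force is fixed at half the most. Time passes only in rows, so rows that do not move let the fingers close. It gives the time, the measured TCP pose, the force and the opening at its end, in the units of the state.
- bot.read_state(): the state, without advancing time (a new reading comes with each control period).
- bot.capture(name): name is "scene" or "side" or "wrist"; returns the picture (420x560x3 uint8, blue, green, red); there is no depth.
- bot.camera_params(name): a dict with "camera_matrix" (3x3 intrinsics, pixels), "rvec" (rotation vector, rad) and "tvec" (3), from world to camera coordinates, as OpenCV has them. Camera axes: x right, y down, z forward; pixel columns grow to the right and rows downward; lengths in m; the calibration is good to about 2 mm. A picture is of the moment at which its call begins: read the wrist's pose just before it. camera_params takes no time and is no camera call; for the wrist camera it gives the pose at the moment of the call.
- bot.hand_in(): hands the job in, once; it reports no verdict.
The state is a dict: "clock": time; "qpos": joint angles; "joint_vel": joint speeds; "joint_torque": joint torques, N m; "position": TCP position; "orientation": TCP orientation; "ft_force": force on the tool from outside, world axes, zero at the start; "wrist_torque": the same for the moment, N m; "grip_width": opening from 0.0 (shut) to 1.0 (fully open).
Only numpy, scipy, OpenCV 4.12 (cv2) and the standard library are available. Lean on these libraries where they do the work, as an engineer would, in place of code of your own. Each camera call takes 0.05 s, during which the arm holds its last target.

TASK

Take the microscope-slide cassette out of its loading dock: first push the black slider grip along its track until it stands at the index line, so that the notch of its keeper bar is over the lug of the cassette, and leave it there. Then pinch the two side catches of the cassette together with the fingers while it is still seated, lift it straight out and finish holding it like that, catches squeezed and cassette upright, with its underside at least 10 cm above the bench top; do not let go or put it down. Leave the vial, the small beaker and the cuvette tray where they stand.

Things in the scene. Friction and masses are not known exactly. Their poses are not given: they have to be found in the camera images.
- dock: Fixed grey dock, base 165 (x) x 174 (y) x 12 mm. Origin on the bench under the seated cassette's centre; y along the slider track, on the -x side; x points away from the robot within 26 degrees. Side walls (y = 24.5 to 33.5 mm each side), 40 mm high, have ledges over the hooks; front and back stops (x = 41.5 to 47.5 mm) 66 mm high. Front rail, x = -105 mm, top 34 mm, has a dark index line, y = 0.
- cassette: White slide cassette, 80 (x) x 46 (y) x 80 mm high, 0.13 to 0.28 kg, seated in the dock with 1.5 mm play, underside 12 mm above the bench (clear of the dock at 66 mm). Origin at the centre of its underside, axes parallel to the dock's. Glass slide edges stand 5 mm proud on top. A 10 mm wide lug sticks out 22 mm from its -x face, under the keeper bar. Locked, it can rise only about 2 mm.
- catch_left (a joint): Travel of the spring catch on the cassette's +y side, m: 0 = sprung out (hook under the dock's ledge), 0.007 = fully in; the hook is free from about 0.005. Spring 3 N at rest, 8 N fully in: grip with 15 to 25 N. Over both catches it measures 62 mm released, 48 mm fully squeezed.
- catch_right (a joint): The same for the spring catch on the -y side, pressed toward +y.
- catch_left_pad (a point): Middle of the outer face of the left catch's grey ribbed pad (24 mm wide in x, 28 mm high), 60 mm above the cassette's underside (72 mm above the bench when seated, pad from 58 to 86 mm) and 31 mm from the cassette's middle when released.
- catch_right_pad (a point): The same point on the right catch's pad, on the -y side.
- keeper (a joint): Position of the slider and keeper bar, m, 0 to 0.065, growing toward the dock's +y. Starts between 0 and 0.025 (locked). At 0.045 the grip is at the index line and the 22 mm notch is centred over the lug, free within 4 mm either side; beyond, it locks again. Moves with about 2 N, stays where left.
- keeper_grip (a point): Centre of the top of the black slider grip, 28 (x) x 18 (y) x 40 mm high, top 71 mm above the bench; it stands on the 4 mm steel keeper bar (bar top 31 mm above the bench). In the dock's frame it runs along x = -83 mm, y = -45 mm at joint value 0, y = 0 at the index line.
- vial: Bystander: capped vial, 27 mm diameter, 60 mm high, origin under its centre; to the -y side of the dock.
- small_beaker: Bystander: small clear beaker, 51 mm wide, 52 mm high, origin under its centre; to the +y side of the dock.
- tray: Bystander: cuvette tray, 78 x 176 x 23 mm, origin under its centre; to the far +y side.
Things that resemble listed ones, but are neither listed nor needed, are in the scene too. There is more than one size of the dock; the one meant has the size given above. Leave any green look-alike of the cassette alone.

How it is judged:
On the way, in this order (a step that is already met when the one before it is completed fails the run):
1. the slider grip stands at the index line (within 6 mm), cassette still seated (value of joint keeper between 0.039 and 0.051 m and z of cassette in the frame of dock below 0.02 m and contact force between the fingers and keeper below 0.1 N), for 0.2 s.
2. both catches are squeezed in at once by the fingers while the cassette is still seated (value of joint each of catch_left, catch_right above 0.0045 m and contact force between the fingers and cassette above 2 N and z of cassette in the frame of dock below 0.02 m), for 0.1 s.
At the end, for the whole second after the job is handed in: The cassette is held still in the fingers, both catches squeezed in by at least 4.5 mm, upright within 14 degrees, its underside at least 100 mm above the bench and free of the dock; the slider is within 7 mm of the index line (height (world z) of cassette above 0.1 m and angle between cassette's own z axis and vertical below 0.25 rad and value of joint each of catch_left, catch_right above 0.0045 m and contact force between the fingers and cassette above 2 N and contact force between cassette and dock below 0.1 N and linear speed of cassette below 0.03 m/s and value of joint keeper between 0.038 and 0.052 m); the arm keeps its last pose, push and grip.
It fails at once if the vial is moved more than 3 cm (distance of vial from where it was at the start of the episode above 0.03 m).
It fails at once if the small beaker is moved more than 3 cm (distance of small_beaker from where it was at the start of the episode above 0.03 m).
It fails at once if the cuvette tray is moved more than 3 cm (distance of tray from where it was at the start of the episode above 0.03 m).
It also fails if it takes over 43 s, if anything falls off the work surface, if the arm or the gripper's body presses on something with over 40 N, if the wrist force passes 120 N, or if a joint passes its speed limit or range.

## Working session

There is one attempt and no reset: what is moved stays moved. The work goes in short steps, Python scripts to look and compute and a tool call to move; the robot and the scene stay as the last step left them, time stands still between calls to the robot, and variables do not carry over. Pictures are saved under pics/ and viewed, and the job is handed in when it is done.

Besides the shell and the picture viewer there is one more tool, called after ">>>" as name(argument=value, ...), one argument or row to a line, values as JSON. jog_arm: Moves the arm, as the interface text tells. Its arguments: {"type":"object","properties":{"deltas":{"type":"string"}},"required":["deltas"]}

```bash
mkdir -p pics; python3 - <<'E'
from plant import bot
import cv2
print(bot.read_state(), bot.grasp_offset)
for n in ["scene","side","wrist"]:
    p=bot.camera_params(n);print(n,p)
    cv2.imwrite(f"pics/{n}0.png",bot.capture(n))
E
```

```text
{'clock': 0.0, 'qpos': array([ 1.15749966,  0.61592055, -0.01259686,  1.42485416,  0.00809427,
        1.10340467, -0.04039381]), 'joint_vel': array([0.00122813, 0.00021906, 0.00053186, 0.00029503, 0.00131565,
       0.0003086 , 0.00111771]), 'joint_torque': array([-1.95602652e-04, -4.58941483e+01,  2.08972441e-01, -1.65746588e+01,
       -6.10699458e-02,  2.05628655e-02,  2.44769881e-04]), 'position': array([ 0.24490265, -0.60126011,  0.21749519]), 'orientation': array([-0.69373283, -0.13679807,  0.69410677, -0.13504384]), 'ft_force': array([-0.2466802 ,  0.24867461, -0.22804144]), 'wrist_torque': array([-0.00364155,  0.01573277, -0.01241756]), 'grip_width': 0.9982762080508791} 0.0188
scene {'camera_matrix': array([[411.27174341,   0.        , 277.23413074],
       [  0.        , 411.27174341, 211.51055956],
       [  0.        ,   0.        ,   1.        ]]), 'rvec': array([ 0.55274443, -2.54001004,  1.32704453]), 'tvec': array([0.578906  , 0.12051868, 1.09206681])}
side {'camera_matrix': array([[412.39843224,   0.        , 283.63480386],
       [  0.        , 412.39843224, 209.11279065],
       [  0.        ,   0.        ,   1.        ]]), 'rvec': array([ 2.25879332, -0.42354859,  0.21942008]), 'tvec': array([-0.44225884,  0.28868898,  0.71276538])}
wrist {'camera_matrix': array([[336.52219307,   0.        , 276.70180812],
       [  0.        , 336.52219307, 206.25932836],
       [  0.        ,   0.        ,   1.        ]]), 'rvec': array([-2.40867402,  1.61699717,  0.23129073]), 'tvec': array([-0.64936596, -0.03337997,  0.39168865])}
```

View pics/scene0.png

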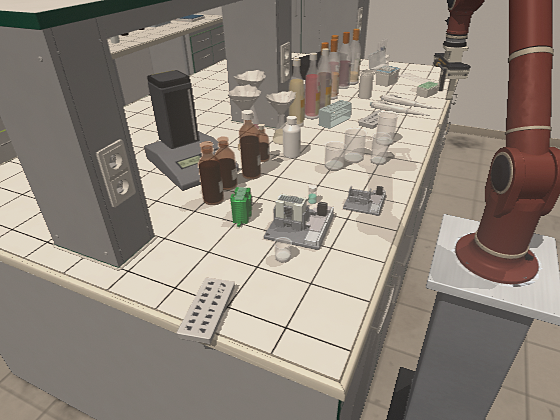

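View pics/side0.png

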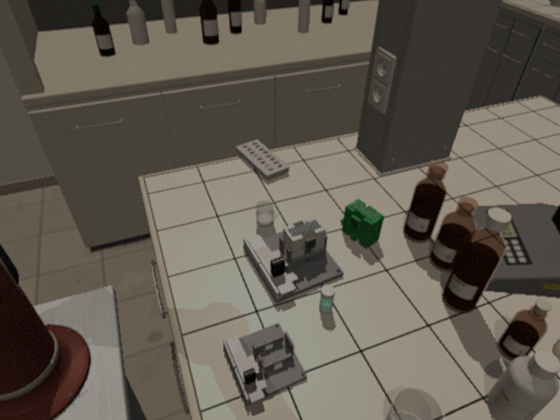

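View pics/wrist0.png

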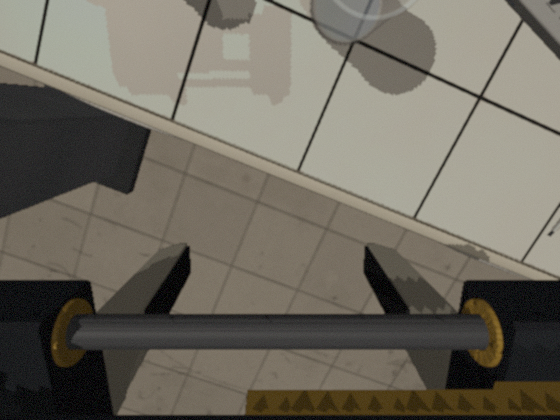

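Two docks are in view: one holding the white cassette (scene ~(300,222), side ~(293,258)) and a smaller empty one (scene ~(365,200), side ~(263,362)). The first fits the description because it is larger and the white cassette is seated in it. A green look-alike stands at scene (241,206). I'll enlarge to confirm.

```bash
python3 - <<'E'
import cv2,numpy as np
a=cv2.imread('pics/scene0.png')[170:270,245:395]
b=cv2.imread('pics/side0.png')[195:305,225:365]
cv2.imwrite('pics/crA.png',cv2.resize(a,(780,520),interpolation=cv2.INTER_CUBIC))
cv2.imwrite('pics/crB.png',cv2.resize(b,(756,594),interpolation=cv2.INTER_CUBIC))
E
```

```text
(no output)
```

View pics/crA.png

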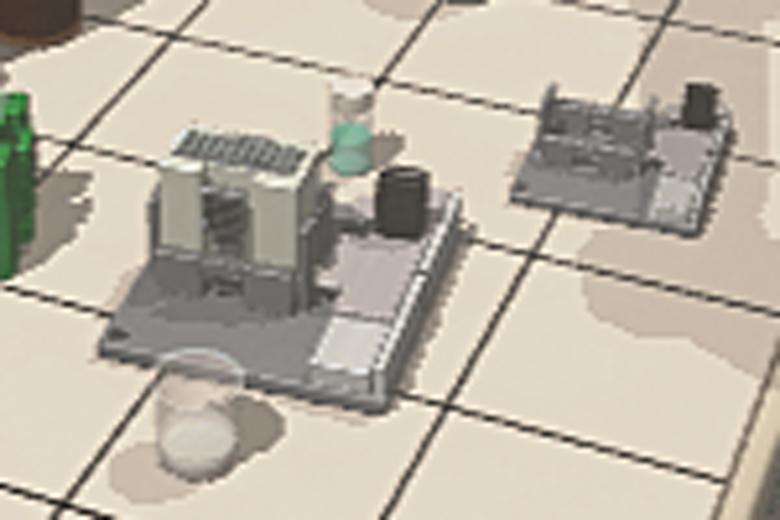

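View pics/crB.png

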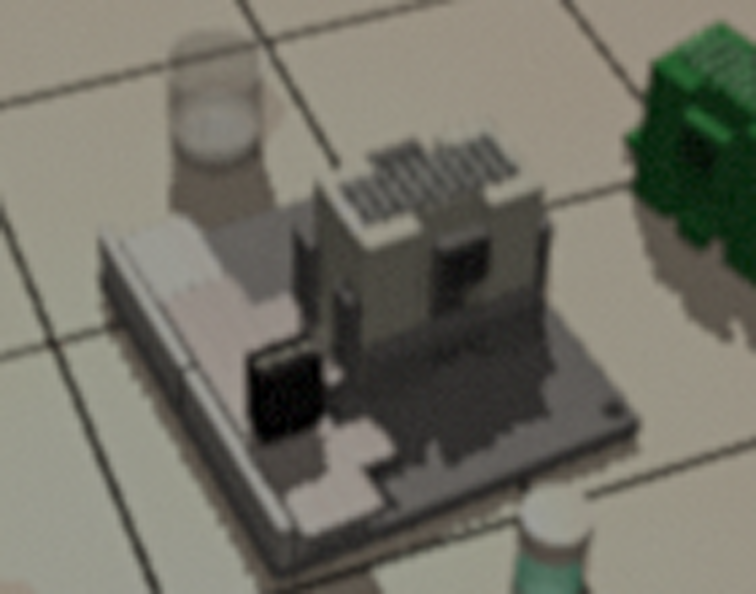

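```bash
cat > h.py <<'E'
import numpy as np,cv2
from scipy.optimize import least_squares
from plant import bot
def proj(n,P,prm=None):
    p=prm or bot.camera_params(n)
    return cv2.projectPoints(np.array(P,float).reshape(-1,3),p['rvec'],p['tvec'],p['camera_matrix'],None)[0].reshape(-1,2)
def D(pose,P):
    x,y,t=pose[:3];c,s=np.cos(t),np.sin(t);P=np.array(P,float).reshape(-1,3)
    return np.c_[x+c*P[:,0]-s*P[:,1],y+s*P[:,0]+c*P[:,1],P[:,2]]
E
python3 - <<'E'
from h import *
A=lambda u,v:(245+u/5.2-.4,170+v/5.2-.4)
B=lambda u,v:(225+u/5.4-.4,195+v/5.4-.4)
# obs: cam, pixel, func(params)->dock point ; params x,y,t,xf,k
o=[('side',B(362,240),lambda q:(-.04,-.023,.092)),('side',B(545,190),lambda q:(.04,-.023,.092)),('side',B(318,185),lambda q:(-.04,.023,.092)),
('side',B(103,235),lambda q:(q[3],.087,.034)),('side',B(293,525),lambda q:(q[3],-.087,.034)),('side',B(635,425),lambda q:(q[3]+.165,-.087,.012)),
('side',B(187,372),lambda q:(-.105,0,.034)),('side',B(283,355),lambda q:(-.083,q[4]-.045,.071)),
('scene',A(380,410),lambda q:(q[3],.087,0)),('scene',A(100,352),lambda q:(q[3]+.165,.087,0)),('scene',A(460,195),lambda q:(q[3],-.087,.034)),('scene',A(403,175),lambda q:(-.083,q[4]-.045,.071))]
cp={n:bot.camera_params(n) for n in('side','scene')}
def r(q): return np.concatenate([proj(n,D(q,f(q)),cp[n])[0]-p for n,p,f in o])
s=least_squares(r,[.6,0,0,-.108,.01],loss='soft_l1')
print(s.x.round(4)); print(r(s.x).reshape(-1,2).round(1))
E
```

```text
[ 0.5539  0.0824  0.0931 -0.1052  0.0078]
[[ 1.   2.6]
 [ 0.5 -0.1]
 [-1.1 -1.3]
 [-0.4 -0.8]
 [-1.2  1.7]
 [ 4.1 -1. ]
 [ 0.2  0. ]
 [-0.3 -0.1]
 [ 0.2  0.8]
 [-1.6  0.4]
 [ 0.3 -1.4]
 [ 0.5 -0.4]]
```

```bash
cat >> h.py <<'E'
from scipy.spatial.transform import Rotation as R
pose0=[.5539,.0824,.0931]
def delta(target,yaw,st=None):
    """target TCP world pos, jaw axis along dock y (yaw) ; returns tool-frame shift & total rotvec in tool frame"""
    st=st or bot.read_state()
    R0=R.from_quat(st['orientation']);best=None
    for sgn in(1,-1):
        y=sgn*np.array([-np.sin(yaw),np.cos(yaw),0]);x=np.array([0,0,-1.])
        Rt=R.from_matrix(np.c_[x,y,np.cross(x,y)])
        rv=(R0.inv()*Rt).as_rotvec()
        if best is None or np.linalg.norm(rv)<np.linalg.norm(best):best=rv
    d=R0.inv().apply(np.array(target)-st['position'])
    print('rv',best.round(4),'d_tool',d.round(4),'world d',(np.array(target)-st['position']).round(4))
def unproj(n,uv,z):
    p=bot.camera_params(n);Rm=cv2.Rodrigues(p['rvec'])[0];c=-Rm.T@p['tvec'].ravel()
    d=Rm.T@np.linalg.solve(p['camera_matrix'],[uv[0],uv[1],1.]);return c+d*(z-c[2])/d[2]
E
python3 - <<'E'
from h import *
st=bot.read_state();print(R.from_quat(st['orientation']).as_matrix().round(3))
g=D(pose0,(-.083,-.037,.0))[0];print('grip',g)
delta([g[0],g[1],.25],pose0[2])
def dk(w):
    d=w[:2]-np.array(pose0[:2]);t=pose0[2];return [np.cos(t)*d[0]+np.sin(t)*d[1],-np.sin(t)*d[0]+np.cos(t)*d[1]]
for n,uv in[('side',(326,307)),('side',(265,223)),('scene',(312.5,202.5)),('scene',(283,259))]:
    w=unproj(n,uv,0.003);print(n,w.round(3),np.round(dk(w),3))
E
```

```text
[[-0.001  0.377 -0.926]
 [ 0.002 -0.926 -0.377]
 [-1.    -0.002  0.   ]]
grip [0.47469917 0.03784409 0.        ]
rv [0.2937 0.0003 0.002 ] d_tool [-0.0313 -0.5054 -0.4539] world d [0.2297 0.6393 0.0323]
side [ 0.545 -0.058  0.003] [-0.022 -0.139]
side [0.514 0.218 0.003] [-0.027  0.138]
scene [ 0.538 -0.05   0.003] [-0.028 -0.13 ]
scene [0.511 0.238 0.003] [-0.028  0.159]
```

>>> jog_arm(
  deltas="0 0 0 -0.006 -0.035 -0.05 1; 0 0 0 -0.006 -0.035 -0.06 1; 0 0 0 -0.006 -0.035 -0.06 1; 0 0 0 -0.006 -0.045 -0.06 1; 0 0 0 -0.006 -0.05 -0.055 1",
)

```text
clock: 0.78
position: [0.4143, -0.3403, 0.2454]
orientation: [0.694, 0.136, -0.694, 0.136]
ft_force: [0.6, 0.8, 0.4]
grip_width: 1.0
```

```bash
python3 - <<'E'
from h import *
print(bot.read_state()['clock'],bot.read_state()['position'])
delta([.475,.038,.25],pose0[2])
E
```

```text
0.775 [ 0.41433615 -0.34033749  0.24537451]
rv [ 2.942e-01 -4.000e-04  2.000e-04] d_tool [-0.0045 -0.3274 -0.1991] world d [0.0607 0.3783 0.0046]
```

>>> jog_arm(
  deltas="0 0 0 0 -0.06 -0.04 1; 0 0 0 0 -0.06 -0.04 1; 0.1 0 0 0 -0.06 -0.04 1; 0.1 0 0 0 -0.06 -0.03 1; 0.094 0 0 0 -0.05 -0.0 1",
)

```text
clock: 1.4
position: [0.4531, -0.0447, 0.2454]
orientation: [0.707, 0.033, -0.706, 0.032]
ft_force: [-0.8, -0.3, 0.4]
grip_width: 1.003
```

```bash
python3 - <<'E'
from h import *
print(bot.read_state()['clock'],bot.read_state()['position'])
cp=bot.camera_params('wrist');im=bot.capture('wrist')
np.save('wcp.npy',cp,allow_pickle=True)
cv2.imwrite('pics/w1.png',im)
delta([.475,.038,.25],pose0[2])
E
```

```text
1.4 [ 0.45310753 -0.044742    0.24536587]
rv [0.0077 0.0015 0.0064] d_tool [-0.0043 -0.0723 -0.0317] world d [0.0242 0.0751 0.0047]
```

View pics/w1.png

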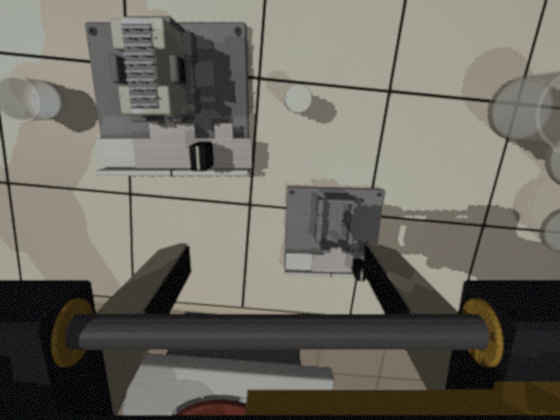

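The wrist picture shows the big dock (corners ~(90,22), (247,22), (250,175)), its black grip at ~(201,157) and the smaller dock at ~(335,230). I'll move above the grip, then measure again.

>>> jog_arm(
  deltas="0.004 0 0.003 -0.002 -0.04 -0.016 1; 0.004 0 0.003 -0.002 -0.032 -0.016 1; 0 0 0 0 0 0 1; 0 0 0 0 0 0 1",
)

```text
clock: 1.95
position: [0.4772, 0.0255, 0.249]
orientation: [-0.706, -0.027, 0.707, -0.032]
ft_force: [-0.4, 0.5, 0.2]
grip_width: 1.003
```

```bash
python3 - <<'E'
from h import *
print(bot.read_state()['clock'],bot.read_state()['position'])
cp=bot.camera_params('wrist');im=bot.capture('wrist')
np.save('wcp.npy',cp,allow_pickle=True)
cv2.imwrite('pics/w2.png',im)
cv2.imwrite('pics/w2c.png',cv2.resize(im[0:230,130:410],None,fx=2.6,fy=2.6,interpolation=cv2.INTER_CUBIC))
delta([.475,.038,.25],pose0[2])
print(proj('wrist',D(pose0,[(-.083,-.037,.071),(-.105,0,.034),(-.105,.087,.034),(-.105,-.087,.034),(.06,-.087,.012),(.06,.087,.012),(-.04,.023,.092),(.04,-.023,.092)]),cp).round(0).tolist())
E
```

```text
1.95 [0.47722181 0.02554675 0.24904273]
rv [-0.0102  0.001  -0.0068] d_tool [-0.001  -0.013   0.0011] world d [-0.0022  0.0129  0.0009]
[[263.0, 187.0], [233.0, 199.0], [159.0, 200.0], [307.0, 198.0], [308.0, 48.0], [149.0, 49.0], [199.0, 149.0], [244.0, 57.0]]
```

View pics/w2c.png

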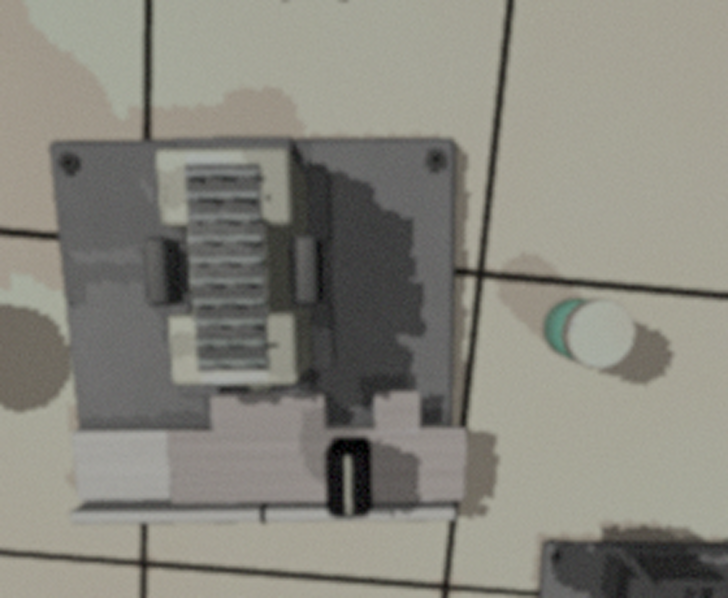

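```bash
python3 - <<'E'
from h import *
cp=np.load('wcp.npy',allow_pickle=True).item()
C=lambda u,v:np.array((130+u/2.6-.3,v/2.6-.3))
# params x y t xf k
o=[(C(349,477),lambda q:(-.083,q[4]-.045,.071)),(C(263,513),lambda q:(-.105,0,.034)),(C(456,514),lambda q:(-.105,-.087,.034)),(C(72,517),lambda q:(-.105,.087,.034)),
(C(454,141),lambda q:(q[3]+.165,-.087,.012)),(C(53,145),lambda q:(q[3]+.165,.087,.012)),(C(157,150),lambda q:(.04,.023,.092)),(C(291,150),lambda q:(.04,-.023,.092)),(C(171,385),lambda q:(-.04,.023,.092)),(C(297,385),lambda q:(-.04,-.023,.092)),
(C(148,270),lambda q:(0,.031,.08)),(C(319,270),lambda q:(0,-.031,.08))]
def r(q): return np.concatenate([proj('',D(q,f(q)),cp)[0]-p for p,f in o])
s=least_squares(r,[.554,.082,.09,-.108,.01],loss='soft_l1')
print(s.x.round(4));print(r(s.x).reshape(-1,2).round(1))
q=s.x
g=D(q,(-.083,q[4]-.045,0))[0];print('grip',g, 'cass',q[:2])
delta([g[0],g[1],.10],q[2])
E
```

```text
[ 0.5546  0.0848  0.0929 -0.1123  0.0048]
[[ 0.   3.3]
 [ 0.   1.1]
 [ 0.1  0. ]
 [-0.9  0.2]
 [ 1.4  0.2]
 [-2.2 -0.1]
 [-0.8 -0.8]
 [-0.3 -1.2]
 [ 0.5 -0. ]
 [ 0.5 -0.4]
 [ 0.7  0.5]
 [ 0.  -0. ]]
grip [0.47570108 0.0371308  0.        ] cass [0.55461665 0.08483593]
rv [-0.01    0.001  -0.0068] d_tool [ 0.149  -0.0131  0.0004] world d [-0.0015  0.012  -0.1491]
```

>>> jog_arm(
  deltas="-0.01 0.001 -0.007 0 -0.013 0.0005 0; 0 0 0 0.05 0 0 0; 0 0 0 0.05 0 0 0; 0 0 0 0.04 0 0 0; 0 0 0 0 0 0 0",
)

```text
clock: 2.62
position: [0.4738, 0.0395, 0.1072]
orientation: [-0.704, -0.034, 0.708, -0.033]
ft_force: [1.1, -0.5, 0.7]
grip_width: 0.528
```

```bash
cat >> h.py <<'E'
pose0=[.5546,.0848,.0929]
E
python3 - <<'E'
from h import *
print(bot.read_state()['clock'],bot.read_state()['position'])
cv2.imwrite('pics/w3.png',bot.capture('wrist'))
delta([.4757,.0371,.047],pose0[2])
E
```

```text
2.625 [0.47381567 0.03948878 0.10723237]
rv [0.0017 0.0011 0.0013] d_tool [0.062  0.0027 0.0002] world d [ 0.     -0.0026 -0.062 ]
```

View pics/w3.png

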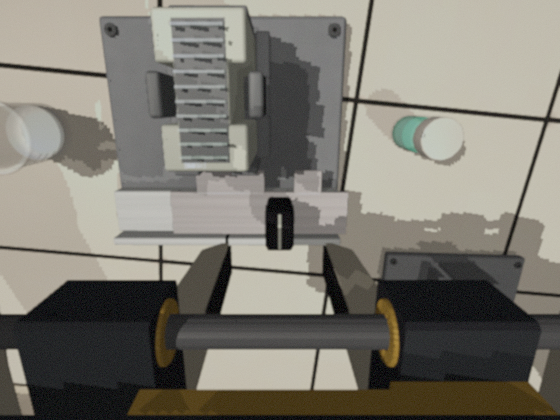

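The fingertips (~(230,250) and ~(325,250)) straddle the grip (280,222) evenly, so I'll descend and close.

>>> jog_arm(
  deltas="0.002 0.001 0.001 0.03 0.0026 0 0; 0 0 0 0.03 0 0 0; 0 0 0 0 0 0 0; 0 0 0 0 0 0 -0.6; 0 0 0 0 0 0 -0.8",
)

```text
clock: 3.3
position: [0.4779, 0.0373, 0.0509]
orientation: [0.708, 0.033, -0.704, 0.033]
ft_force: [-0.3, -0.2, 0.5]
grip_width: 0.335
```

>>> jog_arm(
  deltas="0 0 0 0 0 0 -0.8; 0 0 0 0 0 0 -0.8; 0 0 0 0 0 0 -0.8",
)

```text
clock: 3.68
position: [0.4772, 0.0374, 0.0501]
orientation: [0.708, 0.033, -0.705, 0.033]
ft_force: [-0.9, -0.5, 5.2]
grip_width: 0.193
```

```bash
python3 - <<'E'
from h import *
s=bot.read_state();print(s['clock'],s['position'],s['grip_width'])
cv2.imwrite('pics/w4.png',bot.capture('wrist'))
g=D(pose0,(-.083,0,0))[0]
delta([g[0],g[1],.047],pose0[2])
E
```

```text
3.675 [0.47718558 0.0374416  0.05011774] 0.19344058301228306
rv [ 0.0001 -0.0036  0.0003] d_tool [ 0.0031 -0.04    0.0015] world d [-0.0052  0.0397 -0.0031]
```

View pics/w4.png

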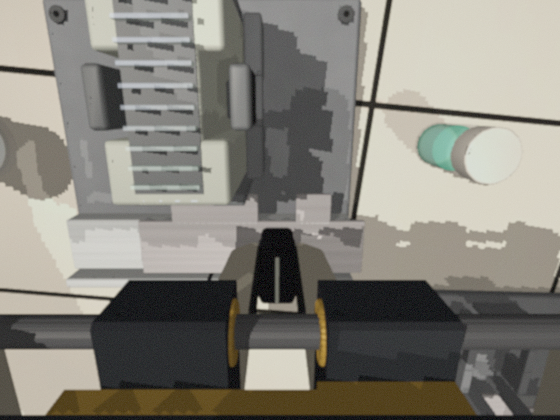

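The jaws have closed on the grip: 0.193 of 93 mm is 18 mm, its given width. Next I drag it 40 mm toward +y.

>>> jog_arm(
  deltas="0 0 0 0 -0.01 0 -0.8; 0 0 0 0 -0.01 0 -0.8; 0 0 0 0 -0.01 0 -0.8; 0 0 0 0 -0.01 0 -0.8; 0 0 0 0 0 0 -0.8",
)

```text
clock: 4.35
position: [0.4734, 0.0779, 0.0501]
orientation: [0.708, 0.033, -0.705, 0.033]
ft_force: [-1.3, 0.7, 5.7]
grip_width: 0.193
```

>>> jog_arm(
  deltas="0 0 0 0 0 0 -0.8; 0 0 0 0 0 0 -0.8",
)

```text
clock: 4.6
position: [0.4734, 0.0779, 0.0501]
orientation: [0.708, 0.033, -0.705, 0.033]
ft_force: [-0.1, 1.4, 5.1]
grip_width: 0.191
```

```bash
python3 - <<'E'
from h import *
s=bot.read_state();print(s['clock'],s['position'],s['grip_width'],s['ft_force'])
g=D(pose0,(-.083,0,0))[0]
delta([g[0],g[1],.047],pose0[2])
cv2.imwrite('pics/w5.png',bot.capture('wrist'))
b=bot.capture('side')[195:305,225:365]
cv2.imwrite('pics/s5.png',cv2.resize(b,(756,594),interpolation=cv2.INTER_CUBIC))
E
```

```text
4.6 [0.47336588 0.07793243 0.05007136] 0.19052815007201704 [-0.12491133  1.38973133  5.10454856]
rv [ 0.0006 -0.0036  0.0011] d_tool [0.0031 0.0007 0.0015] world d [-0.0014 -0.0008 -0.0031]
```

View pics/w5.png

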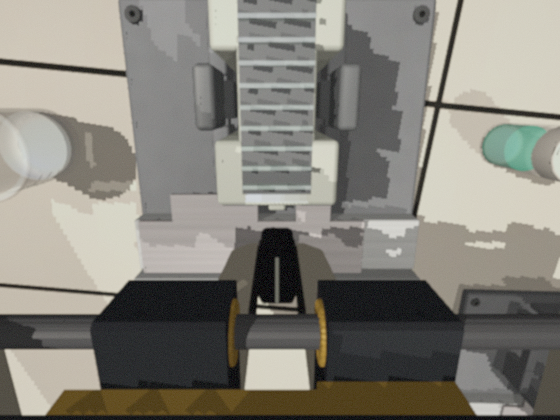

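The notch in the bar (~258–295 px) is centred on the lug at ~276. I'll open the jaws and rise.

>>> jog_arm(
  deltas="0 0 0 0 0 0 0; 0 0 0 0 0 0 0; 0 0 0 0 0 0 0; 0 0 0 0 0 0 0; 0 0 0 0 0 0 0",
)

```text
clock: 5.32
position: [0.4728, 0.0769, 0.0492]
orientation: [0.707, 0.033, -0.706, 0.033]
ft_force: [-0.6, -0.2, 0.3]
grip_width: 0.5
```

>>> jog_arm(
  deltas="0 0 0 -0.05 0 0 0; 0 0 0 -0.05 0 0 1; 0 0 0 -0.04 0 0 1; 0 0 0 -0.02 0 0 1; 0 0 0 0 0 0 1",
)

```text
clock: 5.95
position: [0.4734, 0.0771, 0.2106]
orientation: [0.708, 0.033, -0.704, 0.033]
ft_force: [-0.5, -0.8, 0.2]
grip_width: 0.886
```

```bash
python3 - <<'E'
from h import *
s=bot.read_state();print(s['clock'],s['position'],s['grip_width'],s['ft_force'])
cp=bot.camera_params('wrist');im=bot.capture('wrist');np.save('wcp6.npy',cp,allow_pickle=True)
cv2.imwrite('pics/w6.png',cv2.resize(im[0:250,130:430],None,fx=2.4,fy=2.4,interpolation=cv2.INTER_CUBIC))
g=D(pose0,(0,0,0))[0]
delta([g[0],g[1],.18],pose0[2])
E
```

```text
5.95 [0.47336924 0.07708926 0.21058426] 0.885904092098017 [-0.53789364 -0.79561111  0.20823651]
rv [-0.0002 -0.0025  0.    ] d_tool [ 0.0295 -0.0003 -0.0825] world d [ 0.0822  0.008  -0.0293]
```

View pics/w6.png

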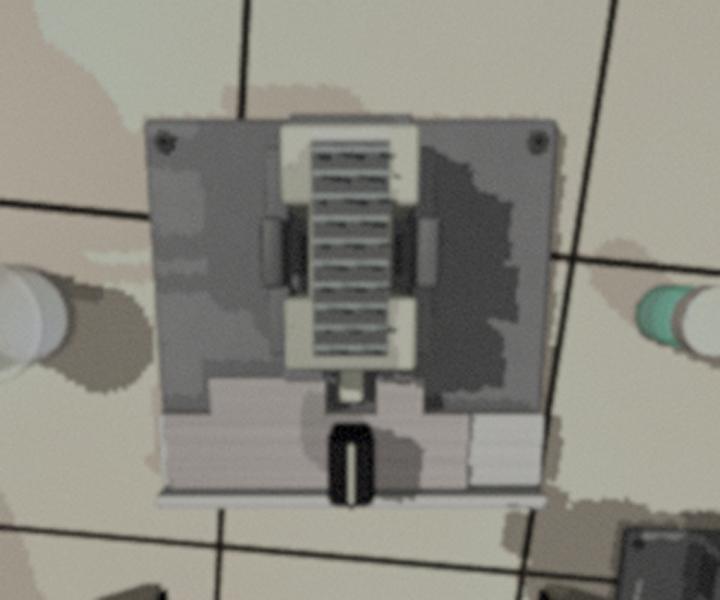

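The lug shows in the notch, centred at u≈350, and the grip is over the index line. I'll refit the cassette pose before the grasp.

```bash
python3 - <<'E'
from h import *
cp=np.load('wcp6.npy',allow_pickle=True).item()
C=lambda u,v:np.array((130+u/2.4-.3,v/2.4-.3))
o=[(C(159,500),(-.105,.087,.034)),(C(545,498),(-.105,-.087,.034)),(C(281,126),(.04,.023,.092)),(C(419,124),(.04,-.023,.092)),(C(285,370),(-.04,.023,.092)),(C(415,370),(-.04,-.023,.092)),
(C(262,217),(.012,.031,.086)),(C(437,217),(.012,-.031,.086)),(C(262,288),(-.012,.031,.086)),(C(437,288),(-.012,-.031,.086))]
def r(q): return np.concatenate([proj('',D(q,f),cp)[0]-p for p,f in o])
s=least_squares(r,[.554,.082,.09],loss='soft_l1');q=s.x
print(q.round(4));print(r(q).reshape(-1,2).round(1))
g=D(q,(-.083,0,.071));print('grip px expected vs seen',proj('',g,cp),C(351,463))
delta([q[0],q[1],.16],q[2]); delta([q[0],q[1],.053],q[2])
E
```

```text
[0.5545 0.0853 0.0962]
[[-1.8  1.1]
 [ 1.1  1.6]
 [-1.  -0.9]
 [ 0.5 -0.2]
 [-0.1  0.4]
 [ 0.2  0.3]
 [-1.3 -0.4]
 [ 1.4 -0.6]
 [-0.3  0.2]
 [ 0.7  0.1]]
grip px expected vs seen [[275.82084455 197.47597584]] [275.95       192.61666667]
rv [-0.0035 -0.0025  0.    ] d_tool [ 0.0495 -0.0008 -0.0824] world d [ 0.0821  0.0084 -0.0493]
rv [-0.0035 -0.0025  0.    ] d_tool [ 0.1565 -0.0008 -0.0821] world d [ 0.0821  0.0084 -0.1563]
```

>>> jog_arm(
  deltas="-0.002 -0.002 0 0.01 -0.0005 -0.042 1; 0 0 0 0.02 0 -0.04 1; 0 0 0 0.04 0 0 1; 0 0 0 0 0 0 1; 0 0 0 0 0 0 1",
)

```text
clock: 6.62
position: [0.5539, 0.0852, 0.1395]
orientation: [-0.706, -0.034, 0.707, -0.034]
ft_force: [0.1, 0.2, 0.1]
grip_width: 1.002
```

```bash
python3 - <<'E'
from h import *
s=bot.read_state();print(s['clock'],s['position'],s['grip_width'],s['ft_force'])
cv2.imwrite('pics/w7.png',bot.capture('wrist'))
delta([.5545,.0852,.054],.095)
E
```

```text
6.625 [0.55389579 0.0851923  0.13946306] 1.002110150264811 [0.09992275 0.21258193 0.08079059]
rv [-0.     -0.0014  0.0002] d_tool [0.0863 0.0001 0.0001] world d [ 0.     -0.0001 -0.0863]
```

View pics/w7.png

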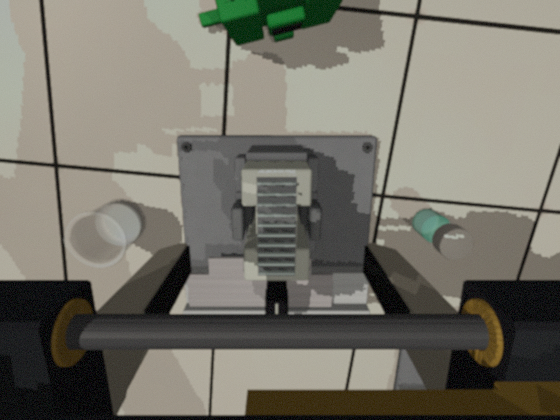

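The fingers (~189 and ~366 px) are symmetric about the cassette (u≈277). I'll descend and squeeze.

>>> jog_arm(
  deltas="0 -0.001 0 0.035 0 0 1; 0 0 0 0.03 0 0 1; 0 0 0 0.02 0 0 1; 0 0 0 0 0 0 1; 0 0 0 0 0 0 1",
)

```text
clock: 7.3
position: [0.5553, 0.0854, 0.0561]
orientation: [0.707, 0.034, -0.706, 0.033]
ft_force: [-0.5, -0.1, -0.6]
grip_width: 1.003
```

>>> jog_arm(
  deltas="0 0 0 0 0 0 0.2; 0 0 0 0 0 0 -1; 0 0 0 0 0 0 -1; 0 0 0 0 0 0 -1; 0 0 0 0 0 0 -1",
)

```text
clock: 7.92
position: [0.5542, 0.0853, 0.0547]
orientation: [-0.706, -0.034, 0.707, -0.034]
ft_force: [-0.5, -0.6, 4.1]
grip_width: 0.519
```

```bash
python3 - <<'E'
from h import *
s=bot.read_state();print(s['clock'],s['position'],s['grip_width']*93,s['ft_force'])
cv2.imwrite('pics/w8.png',bot.capture('wrist'))
delta([.5545,.0852,.054],.095)
E
```

```text
7.925 [0.55421298 0.08532037 0.05473156] 48.30446195066926 [-0.5378506  -0.61824327  4.09560269]
rv [-0.      0.0006  0.0005] d_tool [ 0.0012  0.0003 -0.0002] world d [ 0.0002 -0.0003 -0.0012]
```

View pics/w8.png

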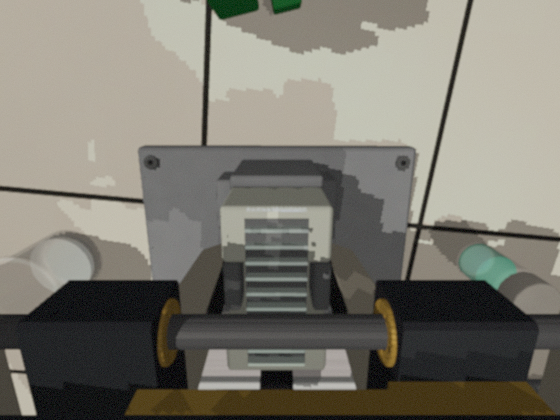

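The opening is 48.3 mm, so both catches are fully in. I'll hold a moment, then lift slowly.

>>> jog_arm(
  deltas="0 0 0 0 0 0 -1; 0 0 0 0 0 0 -1; 0 0 0 -0.003 0 0 -1; 0 0 0 -0.005 0 0 -1; 0 0 0 -0.007 0 0 -1",
)

```text
clock: 8.6
position: [0.5536, 0.0849, 0.0692]
orientation: [-0.705, -0.033, 0.707, -0.034]
ft_force: [0.9, 0.0, -2.4]
grip_width: 0.477
```

```bash
python3 - <<'E'
from h import *
s=bot.read_state();print(s['clock'],s['position'],s['grip_width']*93,s['ft_force'],s['wrist_torque'])
b=bot.capture('side')[180:305,215:375]
cv2.imwrite('pics/s9.png',cv2.resize(b,(756,594),interpolation=cv2.INTER_CUBIC))
E
```

```text
8.6 [0.55363189 0.08486295 0.06917435] 44.404578601702006 [ 0.91864807  0.02718031 -2.42920995] [ 0.02864333  0.03114623 -0.01061709]
```

View pics/s9.png

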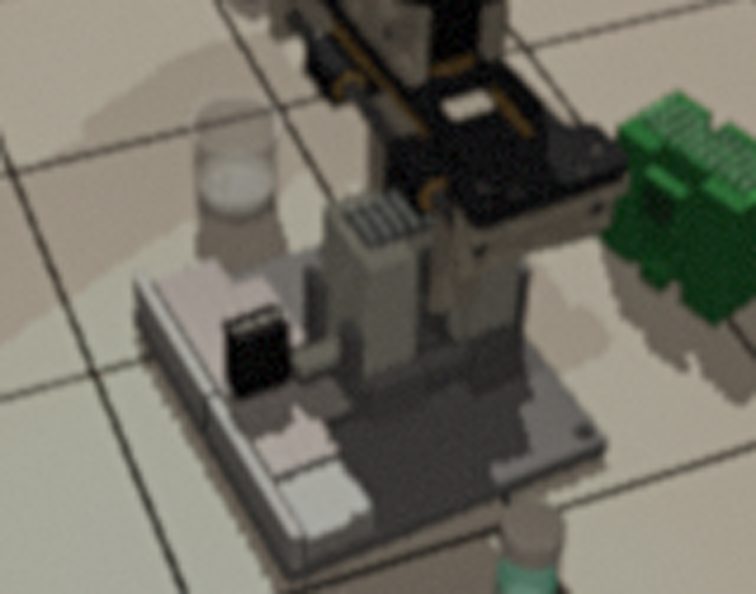

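The lug now stands above the bar at ~(318,360), so the cassette is rising. But the opening fell to 44.4 mm, below the 48 mm expected, so I'll check the grasp.

```bash
python3 - <<'E'
from h import *
s=bot.read_state();print(s['clock'],s['position'],s['grip_width']*93,s['ft_force'],s['wrist_torque'])
cv2.imwrite('pics/w10.png',bot.capture('wrist'))
s=bot.read_state();print(s['clock'],s['position'],s['grip_width']*93,s['ft_force'],s['wrist_torque'])
E
```

```text
8.65 [0.55450688 0.08507218 0.07028442] 44.59103352425506 [-0.07406328 -0.61117914 -1.97466107] [ 0.05272135 -0.05868542  0.00715324]
8.7 [0.55470077 0.08514859 0.07007228] 44.32234690660957 [ 0.27404237  0.33458136 -2.31900526] [-0.00022318 -0.0084828   0.05238564]
```

View pics/w10.png

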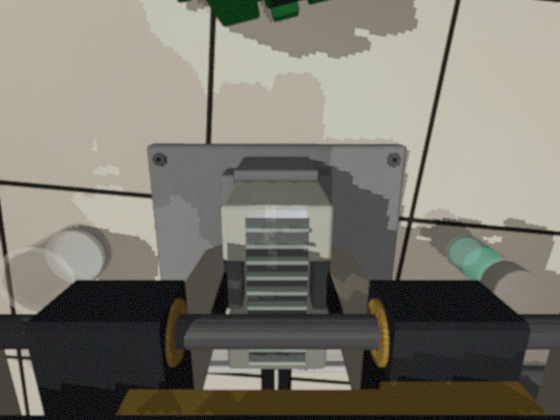

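The cassette sits unchanged in the fingers and the measured load is 2.3 N, which matches its weight. I'll keep lifting.

>>> jog_arm(
  deltas="0 0 0 -0.01 0 0 -1; 0 0 0 -0.015 0 0 -1; 0 0 0 -0.02 0 0 -1; 0 0 0 -0.025 0 0 -1; 0 0 0 -0.025 0 0 -1",
)

```text
clock: 9.32
position: [0.5542, 0.0851, 0.1661]
orientation: [-0.706, -0.034, 0.706, -0.033]
ft_force: [0.6, 0.5, -2.5]
grip_width: 0.484
```

>>> jog_arm(
  deltas="0 0 0 -0.02 0 0 -1; 0 0 0 -0.01 0 0 -1; 0 0 0 0 0 0 -1; 0 0 0 0 0 0 -1; 0 0 0 0 0 0 -1",
)

```text
clock: 9.95
position: [0.5536, 0.085, 0.1934]
orientation: [-0.705, -0.033, 0.707, -0.034]
ft_force: [0.8, -0.4, -3.7]
grip_width: 0.479
```

```bash
python3 - <<'E'
from h import *
s=bot.read_state();print(s['clock'],s['position'],s['grip_width']*93,s['ft_force'],s['wrist_torque'])
a=bot.capture('wrist');b=bot.capture('side')[120:310,200:390]
cv2.imwrite('pics/f.png',np.hstack([cv2.resize(a,(440,330)),cv2.resize(b,(330,330),interpolation=cv2.INTER_CUBIC)]))
E
```

```text
9.95 [0.553644   0.08501765 0.19344672] 44.55019552374112 [ 0.7805558  -0.37474243 -3.67532518] [ 0.00122086  0.04586179 -0.02647015]
```

View pics/f.png

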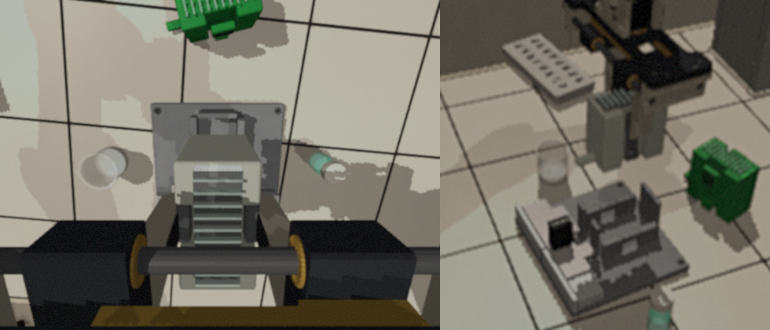

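```bash
python3 - <<'E'
from plant import bot
print(bot.hand_in()); s=bot.read_state(); print(s['clock'],s['position'],s['grip_width']*93)
E
```

```text
the job is handed in; nothing more can be done
None
the job is handed in; nothing more can be done
```

The job is handed in, and my last checks show the cassette held clear of the dock with both catches squeezed. No verdict was reported.

- **Slider:** I gripped the black slider grip and dragged it about 40 mm to the index line. After I let go, the picture showed the notch centred over the lug. In the last side picture the grip still looked to be at the line.
- **Cassette:** I squeezed both catches while it was seated (opening about 48 mm), held briefly, then lifted it straight up 139 mm. That puts its underside at about 0.15 m, worked out from the tool height. It looks upright and clear of the dock in the last side picture.
- **Bystanders:** The vial, beaker and tray look untouched.
- **Time:** The last reading was at about 10 s of the 43 s allowed.

**Disagreement:** the opening settled at about 44.5 mm, below the 48 mm given for fully squeezed catches. It stayed steady and the cassette did not shift in the fingers, so I put it down to give in the finger pads or gauge error. I did not confirm that. The load reading also varied, between 2.3 and 3.7 N, and the higher value is above the weight of the heaviest cassette given (2.7 N).

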